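Draw the filter plate out from under the flap and show it over the tray

ROBOT

A 6-joint arm with a two-finger parallel gripper is mounted at the origin on the work surface. World frame = base frame: x ahead of the robot, y to its left, z up, the work surface at z = 0. Lengths are in m, angles in rad, forces in N, time in s.
With the tool pointing down it reaches from about 0.325 to 0.9 m from the base axis. Payload 3.5 kg.
Tool frame: the origin (TCP) lies between the finger pads; the fingertips stand 8 mm ahead of it and the grasp point (between the pads) lies 11 mm behind it; z points along the fingers, y is the direction in which the jaws open and shut (so a half turn about z gives the same grasp; the last joint's range is limited). The gripper opens to 85 mm and grips with 20 to 120 N. Pads are 22 mm wide; open, the fingers measure 114 mm over their backs; the gripper's body (76 mm by 85 mm) begins 54 mm behind the grasp point. The pads swing forward as they close: fully open they stand 13 mm farther back than shut.
Start: joints at [-1.269, 0.276, -0.026, 1.268, 0, 1.467], TCP at [0.246, -0.574, 0.239] pointing down, gripper open.
Joint ranges: [-3.12, 3.12], [-0.85, 1.88], [-1.08, 1.24], [-1.95, 2.15], [-1.57, 1.53], [-3.14, 3.14]. Speed limits (rad/s): [2.57, 2.57, 3.14, 3.14, 3.14, 3.14].

INTERFACE

Orientations are given as a unit quaternion [x, y, z, w].
In Python, from plant import env gives the robot as it stands. The module is installed in compiled form; this text tells all that it offers.
- The arm moves only by the tool jog_arm, never from a script. Its arguments are lists of equal length, an entry for each row: "turn": the turn, a rotation vector about the tool's x, y, z in rad, a list of three; "offset": the shift along the tool's x, y, z in m, a list of three; "grip": the gripper command: -1 is fully open, 1 is shut, values between are in proportion. In form: {"turn": [[ax, ay, az], ...], "offset": [[tx, ty, tz], ...], "grip": [grip, ...]}. A call has 1 to 12 rows; each row shifts and turns the commanded pose from where the row before left it, along the tool's axes as they then stand; what a row does not reach is not made up. A row lasts 1/12 s, in which the tool goes at most 41.7 mm and 7.16 degrees, less where a joint would pass 70% of its speed; a pose out of reach is approached as far as the arm can. A call with a gripper value outside its range is refused whole. The fingers move at their own pace and stop on an object; the grip force is fixed at half the most. Time passes only in rows, so rows that do not move let the fingers close. It gives the time, the measured TCP pose, the force and the opening at its end, in the units of the state.
- env.observe(): the state, without advancing time (a new reading comes with each control period).
- env.snapshot(name): name is "side" or "top"; returns the picture (480x640x3 uint8, blue, green, red); there is no depth.
- env.camera_info(name): a dict with "intrinsics" (3x3 intrinsics, pixels), "D" ([k1, k2, p1, p2, k3] as OpenCV has them; the pictures are not rectified), "extrinsics" (4x4, takes a point from camera to world coordinates). Camera axes: x right, y up, looking along -z (the intrinsics and any distortion apply to the point x, -y, -z); pixel columns grow to the right and rows downward; lengths in m; the calibration is good to about 2 mm. A picture is of the moment at which its call begins. camera_info takes no time and is no camera call.
- env.hand_in(): hands the job in, once; it reports no verdict.
Trained networks look in the newest picture that a camera, given by its name, has taken for a name from the list of things; names that differ only in an ending like _2 or _b are one class to them, and where a whole thing is asked for, a point or a joint stands for the part that bears it (a point fixed in the world has none). Each returns a list of dicts, best first, with "confidence" (0 to 1); they miss things now and then, are a little off and sometimes report something else, mostly with a low value. They report only what shows in the picture. A call takes as long as a camera call. They do not tell look-alikes from the thing itself.
- env.regions_of(camera, name): "pixels" (480x640 bool, what is visible of it).
- env.landmark_of(camera, name): "position" ([x, y, z] in m, in world coordinates, good to about 4 mm: a listed point, or the origin of a listed thing).
The state is a dict: "t": time; "q": joint angles; "joint_vel": joint speeds; "effort": joint torques, N m; "position": TCP position; "tcp_rot": TCP orientation; "ft_force": force on the tool from outside, world axes, zero at the start; "wrist_torque": the same for the moment, N m; "width": finger opening in m.
Only numpy, scipy, OpenCV 4.12 (cv2) and the standard library are available. Lean on these libraries where they do the work, as an engineer would, in place of code of your own. Each camera call takes 0.05 s, during which the arm holds its last target.

TASK

The cap wrench is lying on the flap of the small air-filter unit: first hang it by its eye on the hook stand and let it hang freely. Then lift the flap wide open so that it stays open, draw out the filter plate that stands hidden beneath it, and hold the plate upright, still, over the middle of the white tray and at least a hand's width above it. Finish while still holding it there in the gripper; leave the jar, cup and vial where they are.

Things in the scene. Friction and masses are not known exactly. Their poses are not given: they have to be found in the camera images.
- housing: The air-filter unit, fixed to the bench: white box 200 x 200 mm, 130 mm high, open at the top, walls 6 mm, louvres on the front (-x). Origin: centre of its underside; z up, x from the louvred front to the hinge side, y along the hinge. The flap lies on its rim.
- flap (a joint): The grey flap on the unit, 200 x 200 x 8 mm, hinged along the unit's far (+x) top edge. 0 = shut (level, its top 138 mm above the bench), grows as the front edge rises, 1.57 = upright, stop at 1.75 rad. The hinge is stiff: the flap stays at any angle where it is left; lifting it at its handle takes about 4 N. Upright or beyond it leaves the most room above the box.
- flap_hinge (a point): Middle of the flap's hinge line, 130 mm above the bench; y is the hinge axis.
- flap_handle (a point): Centre of the flap's handle, a black block on the flap's top near its front edge: 14 (x) x 22 (y, along the hinge) x 36 mm high. Flap shut: 156 mm above the bench, 180 mm in front of the hinge line and 26 mm above it; it turns with the flap. Pinched across its 22 mm (along the hinge axis) it can turn between the fingers as the flap swings.
- wrench_grip (a point): Middle of the handle of a flat steel wrench, half-way through its thickness, about its balance point. Wrench 10 mm thick, 170 mm long, lying flat on the shut flap (point 143 mm above the bench); handle 16 mm wide, straight for 40 mm either side of the point. x points along the handle to the eye, z up as it lies. 70 to 140 g. A 40 mm wide open jaw is at the -x end.
- wrench_eye (a point): Centre of the wrench's eye, 70 mm from wrench_grip along +x: a ring 44 mm outside, 30 mm hole, 10 mm thick. Axes as wrench_grip.
- hook: Hook stand, fixed. Origin on the bench under the upturned tip; z up; x from the tip back to the post (x = 95 mm, 16 mm thick, 210 mm high). An 8 mm wire runs from the post, 200 mm high, to its low place at x = 30 mm, 186 mm high, to x = 0, 190 mm high, then straight up to 222 mm. An eye lowered over the tip, handle on the -x side, and let go, drops and hangs on the wire. Base 12 mm high.
- hook_tip (a point): Top end of the hook's upturned tip (8 mm thick, upright), 222 mm above the bench. Axes as the hook.
- plate_center (a point): Centre of the white filter plate: frame 10 (x) x 160 (y) x 80 mm high, on top in the middle a grip tab 10 (x) x 36 (y) x 30 mm high; 110 mm high in all, this point half-way up; z up. It stands upright under the flap, parallel to the hinge and 120 mm in front of it, foot 6 mm above the bench, in open-topped end guides 75 mm high, and lifts straight up. 110 to 220 g.
- plate_tab (a point): Centre of the filter plate's grip tab, 40 mm above plate_center (101 mm above the bench at the start, 29 mm below the rim of the unit). Axes as plate_center.
- tray: White shallow tray fixed on the bench, 140 (x) x 180 (y) x 18 mm high. Origin: centre of its underside. The hook stand and the tray may change sides.
- jar: Bystander: glass jar with black lid behind the unit, 68 mm across, 85 mm high. Origin: centre of its underside.
- cup: Bystander: clear cup on the robot's side of the unit, 72 mm across, 85 mm high. Origin: centre of its underside.
- vial: Bystander: small amber vial with black cap, 32 mm across, 60 mm high, on the robot's side of the unit. Origin: centre of its underside.
Mind the look-alikes: they are no part of the job. There is more than one size of the part that bears wrench_grip; the job needs the middle-sized.

How it is judged:
On the way, in this order (a step that is already met when the one before it is completed fails the run):
1. the wrench hangs freely by its eye on the hook, let go (y of wrench_eye in the frame of hook between -0.02 and 0.02 m and x of wrench_eye in the frame of hook between -0.012 and 0.095 m and z of wrench_eye in the frame of hook between 0.155 and 0.205 m and angle between wrench_grip's own x axis and vertical below 0.5 rad and contact force between wrench and the fingers below 0.1 N and contact force between wrench and hook above 0.2 N), for 0.2 s.
2. the flap is lifted open past 60 degrees (value of joint flap above 1.05 rad), for 0.2 s.
3. the plate is drawn up out of the unit in the fingers (z of plate_center in the frame of housing above 0.19 m and contact force between plate and the fingers above 0.5 N), for 0.1 s.
At the end, for the whole second after the job is handed in: Wrench hangs by its eye on the hook within 0.5 rad of vertical, let go; flap open past 1.05 rad; plate held in the fingers, still, upright within 0.25 rad, its centre within 50 mm of the tray centre seen from above and over 115 mm above the bench, touching nothing else (all of step 1 and linear speed of wrench below 0.08 m/s and value of joint flap above 1.05 rad and horizontal distance between plate_center and tray below 0.05 m and height (world z) of plate_center above 0.115 m and angle between plate_center's own z axis and vertical below 0.25 rad and contact force between plate and the fingers above 0.5 N and contact force between plate and tray below 0.1 N and contact force between plate and housing below 0.1 N and contact force between plate and hook below 0.1 N and linear speed of plate below 0.04 m/s); the arm keeps its last pose, push and grip.
It fails at once if the jar is moved by more than 30 mm (distance of jar from where it was at the start of the episode above 0.03 m).
It fails at once if the cup is moved by more than 30 mm (distance of cup from where it was at the start of the episode above 0.03 m).
It fails at once if the vial is moved by more than 30 mm (distance of vial from where it was at the start of the episode above 0.03 m).
It also fails if it takes over 66 s, if anything falls off the work surface, if the arm or the gripper's body presses on something with over 40 N, if the wrist force passes 120 N, or if a joint passes its speed limit or range.

## Working session

There is one attempt and no reset: what is moved stays moved. The work goes in short steps, Python scripts to look and compute and a tool call to move; the robot and the scene stay as the last step left them, time stands still between calls to the robot, and variables do not carry over. Pictures are saved under pics/ and viewed, and the job is handed in when it is done.

Besides the shell and the picture viewer there is one more tool, called in YAML: its name, and indented under it one key for each argument. jog_arm: Moves the arm, as the interface text tells. Its arguments: {"type":"object","properties":{"turn":{"type":"array"},"offset":{"type":"array"},"grip":{"type":"array"}},"required":["turn","offset","grip"]}

```bash
mkdir -p pics
python3 - <<'E'
from plant import env
import cv2,numpy as np
print(env.observe())
for c in("side","top"):
    im=env.snapshot(c); cv2.imwrite(f"pics/{c}0.png",im)
    ci=env.camera_info(c); print(c,np.round(ci["intrinsics"],1).tolist(),ci["D"],np.round(ci["extrinsics"],3).tolist())
for c in("side","top"):
    for n in["housing","flap_hinge","flap_handle","wrench_grip","wrench_eye","hook","hook_tip","tray","jar","cup","vial"]:
        print(c,n,[(np.round(d["position"],3).tolist(),round(float(d["confidence"]),2)) for d in env.landmark_of(c,n)])
E
```

```text
{'t': 0.0, 'q': array([-1.26941546e+00,  2.77141204e-01, -2.79221252e-02,  1.26800385e+00,
       -6.71369688e-06,  1.46739889e+00]), 'joint_vel': array([ 0.00097573,  0.00138484,  0.00114525,  0.00013021, -0.00058814,
       -0.00047689]), 'effort': array([ 1.13346393e-04, -4.45511341e+01,  2.95200330e+01,  1.64496631e-02,
       -8.13115548e-05, -2.00214970e-06]), 'position': array([ 0.2458916 , -0.57374702,  0.23813517]), 'tcp_rot': array([ 9.79588498e-01,  2.01010161e-01, -1.15554605e-04, -1.12953461e-03]), 'ft_force': array([-0.43782494, -0.32320263,  0.50702741]), 'wrist_torque': array([ 0.03948285,  0.03636964, -0.03715586]), 'width': 0.0852751098437648}
side [[487.4, 0.0, 317.1], [0.0, 487.4, 240.5], [0.0, 0.0, 1.0]] [0.04507849 0.         0.         0.         0.        ] [[-0.98, 0.158, -0.121, 0.451], [-0.198, -0.713, 0.673, 0.563], [0.02, 0.683, 0.73, 0.785], [0.0, 0.0, 0.0, 1.0]]
top [[513.3, 0.0, 318.8], [0.0, 513.3, 237.6], [0.0, 0.0, 1.0]] [-0.14193105  0.          0.          0.          0.        ] [[0.013, 0.999, -0.048, 0.511], [-1.0, 0.014, 0.008, 0.016], [0.009,
[... 597 characters left out ...]
 0.83)]
side cup [([0.364, 0.145, -0.004], 0.87)]
side vial [([0.375, -0.19, -0.001], 0.85)]
top housing [([0.551, 0.02, 0.006], 0.69)]
top flap_hinge [([0.653, 0.031, 0.128], 0.65)]
top flap_handle [([0.47, 0.01, 0.158], 0.83)]
top wrench_grip [([0.584, 0.01, 0.143], 0.92), ([0.744, 0.306, 0.002], 0.91), ([0.78, -0.139, 0.006], 0.84)]
top wrench_eye [([0.579, 0.079, 0.143], 0.95), ([0.813, 0.239, 0.004], 0.91), ([0.728, -0.128, 0.006], 0.82)]
top hook [([0.545, -0.328, -0.002], 0.91)]
top hook_tip [([0.541, -0.328, 0.218], 0.97)]
top tray [([0.503, 0.303, -0.005], 0.87)]
top jar [([0.784, 0.019, 0.001], 0.81)]
top cup [([0.366, 0.146, 0.004], 0.65)]
top vial [([0.38, -0.185, -0.005], 0.61)]
```

View pics/top0.png

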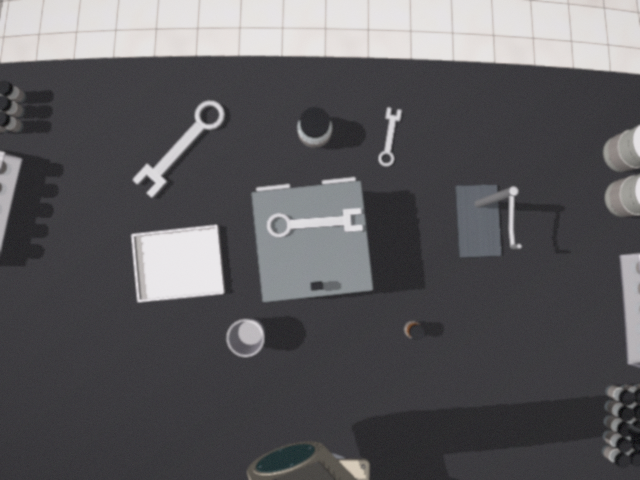

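View pics/side0.png

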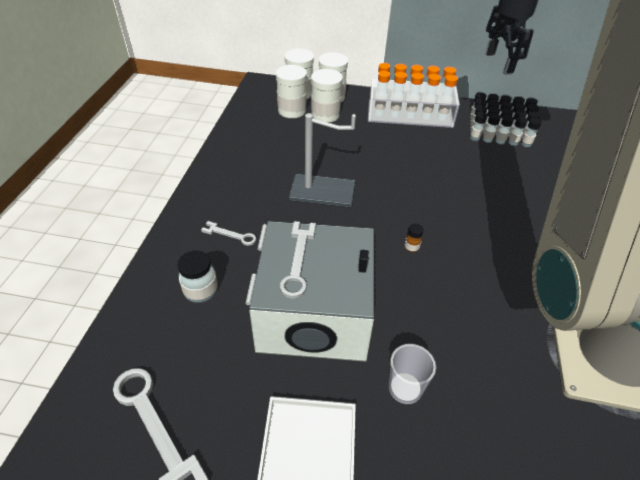

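Candidates for the wrench in the top view are the big one at about (185,148), the small one at (390,135) and the middle one on the flap at (315,222). I choose the one on the flap. Next I refine the axes and check a close crop.

```bash
cat > h.py <<'E'
from plant import env
import cv2,numpy as np
from scipy.spatial.transform import Rotation as R
F=np.diag([1,-1,-1.])
def ray(c,px):
    ci=env.camera_info(c);K=np.array(ci["intrinsics"]);D=np.array(ci["D"],float);T=np.array(ci["extrinsics"])
    u=cv2.undistortPoints(np.array(px,float).reshape(-1,1,2),K,D).reshape(-1,2)
    d=np.c_[u,np.ones(len(u))]@F@T[:3,:3].T
    return T[:3,3],d
def at_z(c,px,z):
    o,d=ray(c,px); s=(z-o[2])/d[:,2]; return o+d*s[:,None]
def proj(c,P):
    ci=env.camera_info(c);K=np.array(ci["intrinsics"]);D=np.array(ci["D"],float);T=np.array(ci["extrinsics"])
    p=(np.atleast_2d(P)-T[:3,3])@T[:3,:3]@F
    return cv2.projectPoints(p,np.zeros(3),np.zeros(3),K,D)[0].reshape(-1,2)
def tri(a,b):
    (o1,d1),(o2,d2)=ray("top",[a]),ray("side",[b]);A=np.c_[d1[0],-d2[0]];s=np.linalg.lstsq(A,o2-o1,rcond=None)[0]
    p,q=o1+s[0]*d1[0],o2+s[1]*d2[0];return (p+q)/2,np.linalg.norm(p-q)
def st():
    s=env.observe();r=R.from_quat(s["tcp_rot"]);x=r.as_matrix()
    print("t %.2f pos %s yaw %.3f zaxis %s w %.4f F %s q %s"%(s["t"],np.round(s["position"],4),np.arctan2(x[1,0],x[0,0]),np.round(x[:,2],3),s["width"],np.round(s["ft_force"],1),np.round(s["q"],2)))
    return s
def crop(c,x,y,w,h,name,k=4,im=None):
    im=env.snapshot(c) if im is None else im
    cv2.imwrite("pics/"+name,cv2.resize(im[y:y+h,x:x+w],None,fx=k,fy=k,interpolation=cv2.INTER_CUBIC))
E
python3 - <<'E'
from h import *
im=cv2.imread("pics/top0.png")
crop("top",240,170,150,140,"c_wr.png",4,im)
crop("top",440,170,110,100,"c_hook.png",6,im)
crop("side",270,95,110,120,"c_hooks.png",5,cv2.imread("pics/side0.png"))
for n,z in(("wrench_grip",.148),("flap",.138)):
    for d in env.regions_of("top",n):
        m=d["pixels"];ys,xs=np.nonzero(m)
        P=at_z("top",np.c_[xs,ys],z)[:,:2]
        rect=cv2.minAreaRect(P.astype(np.float32)*1000)
        C=P-P.mean(0);v=np.linalg.svd(C,full_matrices=0)[2][0]
        print(n,d["confidence"],len(xs),(xs.mean(),ys.mean()),P.mean(0),rect,v)
E
```

```text
wrench_grip 0.91 436 (np.float64(389.54587155963304), np.float64(137.94036697247705)) [ 0.73882491 -0.11730009] ((739.59521484375, -116.37916564941406), (26.459821701049805, 107.87754821777344), 81.86751556396484) [-0.9877702   0.15591677]
wrench_grip 0.9 1024 (np.float64(317.669921875), np.float64(222.3544921875)) [0.58286125 0.01118905] ((581.4567260742188, 17.184494018554688), (43.48615264892578, 166.10694885253906), 3.881101608276367) [-0.08473386  0.99640362]
wrench_grip 0.87 1636 (np.float64(177.8606356968215), np.float64(150.10330073349633)) [0.71176833 0.26775806] ((718.4820556640625, 262.29595947265625), (55.19186782836914, 208.40101623535156), 48.2810173034668) [-0.74892215  0.66265799]
wrench_grip 0.59 3637 (np.float64(482.46026945284575), np.float64(219.66923288424525)) [ 0.59251036 -0.28855768] ((591.4749755859375, -298.2081298828125), (131.59332275390625, 120.6386947631836), 3.588059902191162) [-0.99442955  0.10540338]
flap 0.85 11083 (np.float64(310.7619778038437), np.float64(242.99431561851483)) [0.54633821 0.02310084] ((550.073974609375, 22.21649932861328), (200.9824676513672, 200.5650177001953), 6.751797199249268) [-0.89434137 -0.4473852 ]
```

```bash
ls pics
```

```text
c_hook.png
c_hooks.png
c_wr.png
side0.png
top0.png
```

View pics/c_wr.png

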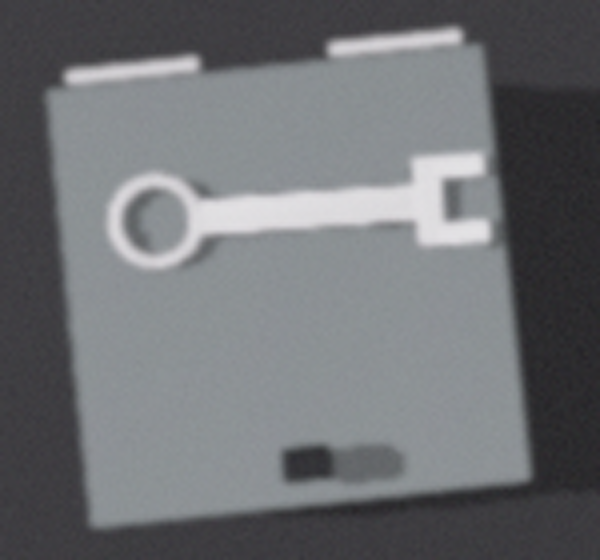

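View pics/c_hook.png

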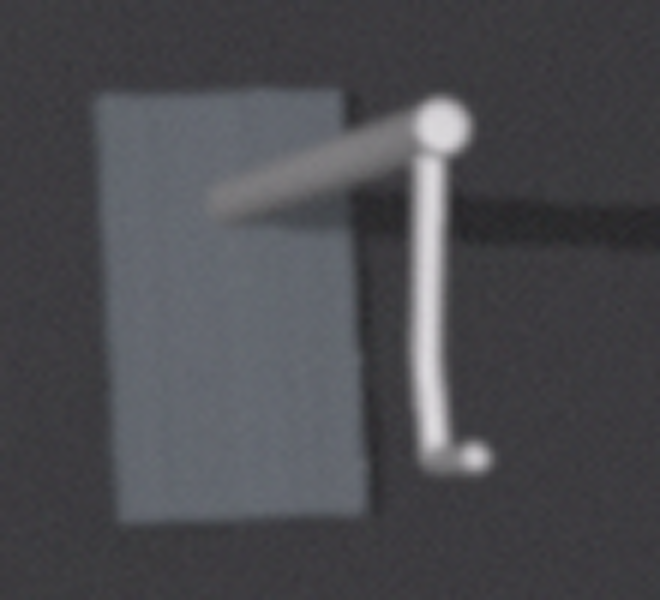

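View pics/c_hooks.png

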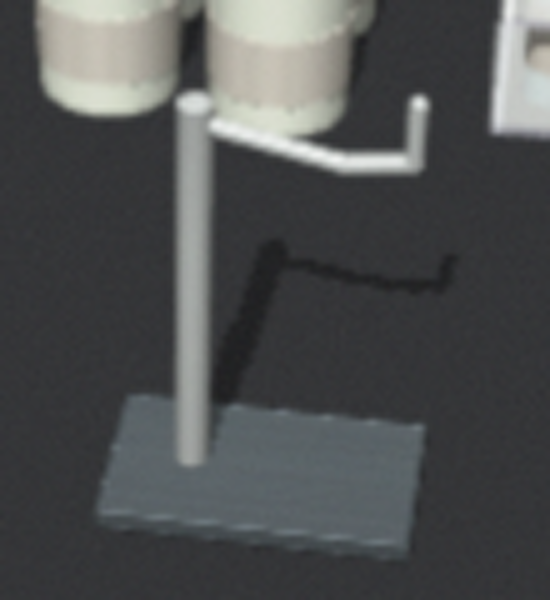

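The crop shows the middle-sized wrench: ring at about (279,225), jaw at about (352,220), 166 mm long. The hook tip is at top (519.5,246) and side (354,115), and the post top is at (514,191).

Run:
```python
from h import *
T=at_z("top",[(519.5,246.2)],.222)[0];P=at_z("top",[(513.8,191.2)],.210)[0]
print("tip",T,tri((519.5,246.2),(353.8,115.2)));print("post",P,np.linalg.norm((P-T)[:2]),"yaw",np.arctan2(*(P-T)[1::-1]))
E=at_z("top",[(240+155/4,170+221/4)],.148)[0];J=at_z("top",[(240+415/4,170+200/4)],.148)[0]
print("eye",E,"jawroot",J,"yaw",np.arctan2(*(E-J)[1::-1]),"grip",E+.07*(J-E)/np.linalg.norm(J-E))
H=at_z("top",[(240+307/4,170+464/4)],.174)[0];print("handle",H)
# hinge-axis angle from flap rect 6.75deg
a=np.deg2rad(6.75)
F=at_z("top",[(240+47/4,170+90/4),(240+483/4,170+45/4),(240+532/4,170+481/4),(240+90/4,170+528/4)],.138);print(F,F.mean(0))
st()
```

```text
tip [ 0.54225826 -0.32816443  0.222     ] (array([ 0.54175758, -0.33038988,  0.21675632]), np.float64(0.0013941163366656413))
post [ 0.63688614 -0.32379772  0.21      ] 0.09472858143096544 yaw 0.04611341038907753
eye [0.57669702 0.08062573 0.148     ] jawroot [ 0.58773108 -0.03533687  0.148     ] yaw 1.665662594053321 grip [0.58332771 0.01094048 0.148     ]
handle [0.47066839 0.0114622  0.174     ]
[[ 0.63632138  0.13148943  0.138     ]
 [ 0.65972237 -0.06613478  0.138     ]
 [ 0.46255197 -0.09012005  0.138     ]
 [ 0.43886111  0.10834168  0.138     ]] [0.54936421 0.02089407 0.138     ]
t 1.30 pos [ 0.2461 -0.5745  0.2393] yaw 0.405 zaxis [ 0.  0. -1.] w 0.0855 F [-0.6  0.5 -0.3] q [-1.27  0.28 -0.03  1.27  0.    1.47]
```

jog_arm:
  turn:
    - [0,0,0]
    - [0,0,0]
    - [0,0,0]
    - [0,0,0]
    - [0,0,0]
    - [0,0,0]
    - [0,0,0]
    - [0,0,0]
    - [0,0,0]
    - [0,0,0]
    - [0,0,0]
    - [0,0,0]
  offset:
    - [0,0,-0.03]
    - [0,0,-0.03]
    - [0.027,-0.02025,0]
    - [0.027,-0.02025,0]
    - [0.027,-0.02025,0]
    - [0.027,-0.02025,0]
    - [0.027,-0.02025,0]
    - [0.027,-0.02025,0]
    - [0.027,-0.02025,0]
    - [0.027,-0.02025,0]
    - [0.027,-0.02025,0]
    - [0.027,-0.02025,0]
  grip: [-1,-1,-1,-1,-1,-1,-1,-1,-1,-1,-1,-1]

```text
t: 2.3
position: [0.4151, -0.2805, 0.2995]
tcp_rot: [0.98, 0.201, 0.0, 0.0]
ft_force: [0.3, -0.5, 0.4]
width: 0.0851
```

jog_arm:
  turn:
    - [0,0,0]
    - [0,0,0]
    - [0,0,0]
    - [0,0,0]
    - [0,0,0]
    - [0,0,0]
    - [0,0,0]
    - [0,0,0]
    - [0,0,0]
    - [0,0,0]
  offset:
    - [0.027,-0.02025,0]
    - [0.027,-0.02025,0]
    - [0.027,-0.02025,0]
    - [0.027,-0.02025,0]
    - [0.027,-0.02025,0]
    - [0.027,-0.02025,0]
    - [0.027,-0.02025,0]
    - [0.027,-0.02025,0]
    - [0.027,-0.02025,0]
    - [0.027,-0.02025,0]
  grip: [-1,-1,-1,-1,-1,-1,-1,-1,-1,-1]

```text
t: 3.13
position: [0.5836, 0.0121, 0.2994]
tcp_rot: [0.98, 0.201, 0.0, 0.0]
ft_force: [0.2, -0.7, 0.3]
width: 0.0852
```

jog_arm:
  turn:
    - [0,0,-0.115]
    - [0,0,-0.115]
    - [0,0,-0.115]
    - [0,0,-0.115]
    - [0,0,-0.115]
    - [0,0,-0.115]
    - [0,0,-0.115]
    - [0,0,-0.115]
    - [0,0,-0.115]
    - [0,0,-0.115]
    - [0,0,-0.1]
    - [0,0,0]
  offset:
    - [0,0,0]
    - [0,0,0]
    - [0,0,0]
    - [0,0,0]
    - [0,0,0]
    - [0,0,0]
    - [0,0,0]
    - [0,0,0]
    - [0,0,0]
    - [0,0,0]
    - [0,0,0]
    - [0,0,0]
  grip: [-1,-1,-1,-1,-1,-1,-1,-1,-1,-1,-1,-1]

```text
t: 4.13
position: [0.583, 0.0105, 0.2994]
tcp_rot: [0.676, 0.737, 0.0, 0.0]
ft_force: [0.5, 0.4, 0.1]
width: 0.0853
```

jog_arm:
  turn:
    - [0,0,0]
    - [0,0,0]
    - [0,0,0]
    - [0,0,0]
    - [0,0,0]
    - [0,0,0]
    - [0,0,0]
  offset:
    - [0,0,0.03]
    - [0,0,0.03]
    - [0,0,0.03]
    - [0,0,0.03]
    - [0,0,0.02]
    - [0,0,0.009]
    - [0,0,0]
  grip: [-1,-1,-1,-1,-1,-1,-1]

```text
t: 4.72
position: [0.5809, 0.0106, 0.1477]
tcp_rot: [0.677, 0.736, -0.002, -0.002]
ft_force: [0.1, -0.5, -0.5]
width: 0.0851
```

jog_arm:
  turn:
    - [0,0,0]
    - [0,0,0]
    - [0,0,0]
    - [0,0,0]
    - [0,0,0]
    - [0,0,0]
    - [0,0,0]
    - [0,0,0]
    - [0,0,0]
    - [0,0,0]
  offset:
    - [0,0,0]
    - [0,0,0]
    - [0,0,0]
    - [0,0,0]
    - [0,0,0]
    - [0,0,0]
    - [0,0,0]
    - [0,0,0]
    - [0,0,0]
    - [0,0,0]
  grip: [0.5,1,1,1,1,1,1,1,1,1]

```text
t: 5.55
position: [0.5837, 0.0104, 0.1515]
tcp_rot: [0.677, 0.736, 0.001, 0.001]
ft_force: [0.1, -0.5, 6.5]
width: 0.0136
```

Run:
```python
from h import *
st();crop("side",220,180,200,170,"g1.png",4)
```

```text
t 5.55 pos [0.5837 0.0104 0.1515] yaw 1.655 zaxis [ 0.002 -0.    -1.   ] w 0.0136 F [ 0.1 -0.5  6.5] q [-0.09  0.26 -0.24  1.07 -0.    1.39]
```

View pics/g1.png

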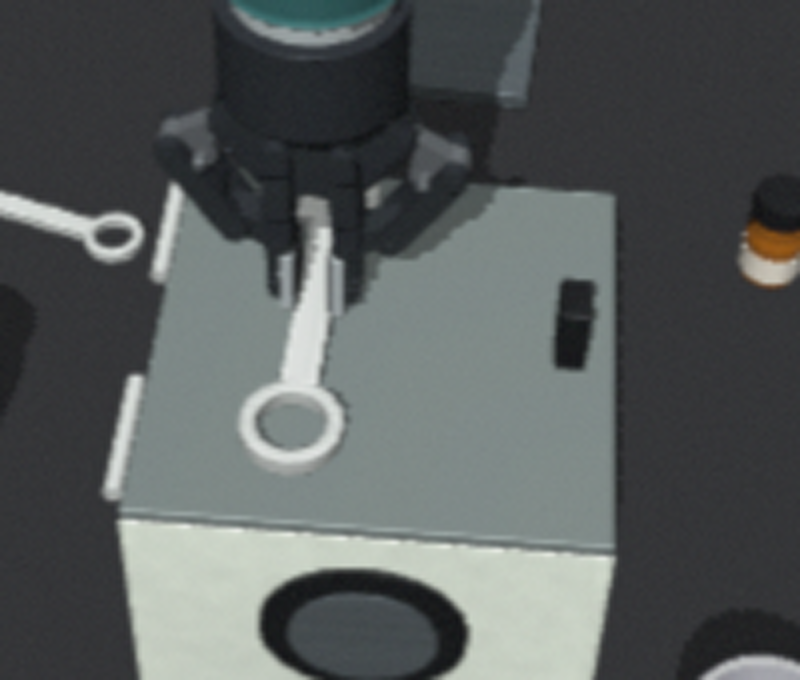

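jog_arm:
  turn:
    - [0,0,0]
    - [0,0,0]
    - [0,0,0]
    - [0,0,0]
    - [0,0,0]
    - [0,0,0]
    - [0,0,0]
  offset:
    - [0,0,-0.01]
    - [0,0,-0.02]
    - [0,0,-0.03]
    - [0,0,-0.03]
    - [0,0,-0.03]
    - [0,0,-0.03]
    - [0,0,0]
  grip: [1,1,1,1,1,1,1]

```text
t: 6.18
position: [0.5862, 0.0102, 0.3078]
tcp_rot: [0.677, 0.736, 0.003, 0.005]
ft_force: [1.1, 0.3, -0.7]
width: 0.0136
```

jog_arm:
  turn:
    - [0,0,0.1]
    - [0,0,0.1]
    - [0,0,0.1]
    - [0,0,0.1]
    - [0,0,0.1]
    - [0,0,0.1]
    - [0,0,0.1]
    - [0,0,0.1]
    - [0,0,0.1]
    - [0,0,0.1]
    - [0,0,0.1]
    - [0,0,0.1]
  offset:
    - [0,0,0]
    - [0,0,0]
    - [0,0,0]
    - [0,0,0]
    - [0,0,0]
    - [0,0,0]
    - [0,0,0]
    - [0,0,0]
    - [0,0,0]
    - [0,0,0]
    - [0,0,0]
    - [0,0,0]
  grip: [1,1,1,1,1,1,1,1,1,1,1,1]

```text
t: 7.18
position: [0.5824, 0.0105, 0.2996]
tcp_rot: [0.975, 0.223, -0.001, -0.0]
ft_force: [-0.6, -1.2, -1.8]
width: 0.0133
```

jog_arm:
  turn:
    - [0,0,0.1]
    - [0,0,0.1]
    - [0,0,0.1]
    - [0,0,0.1]
    - [0,0,0.009]
    - [0,0,0]
  offset:
    - [0,0,0]
    - [0,0,0]
    - [0,0,0]
    - [0,0,0]
    - [0,0,0]
    - [0,0,0]
  grip: [1,1,1,1,1,1]

```text
t: 7.68
position: [0.5826, 0.0105, 0.2998]
tcp_rot: [1.0, 0.024, -0.001, -0.0]
ft_force: [0.0, 0.5, -1.5]
width: 0.0133
```

Run:
```python
from h import *
st();cv2.imwrite("pics/s2.png",env.snapshot("side"));env.snapshot("top")
for c in("side","top"):
    for n in["wrench_grip","wrench_eye","hook_tip"]:
        print(c,n,[(np.round(d["position"],3).tolist(),round(float(d["confidence"]),2)) for d in env.landmark_of(c,n)])
```

```text
t 7.68 pos [0.5826 0.0105 0.2998] yaw 0.048 zaxis [-0.001  0.    -1.   ] w 0.0133 F [ 0.   0.5 -1.5] q [-0.09  0.18 -0.02  1.37  0.    3.  ]
side wrench_grip [([0.58, 0.006, 0.291], 0.81), ([0.653, 0.012, 0.291], 0.71), ([0.744, 0.309, 0.01], 0.6), ([0.78, -0.137, 0.002], 0.56), ([0.376, -0.188, -0.001], 0.5)]
side wrench_eye [([0.731, -0.132, 0.001], 0.84), ([0.816, 0.243, 0.005], 0.72), ([0.655, 0.013, 0.292], 0.65)]
side hook_tip [([0.546, -0.328, 0.221], 0.56)]
top wrench_grip [([0.78, -0.136, 0.005], 0.77), ([0.743, 0.305, 0.003], 0.58)]
top wrench_eye [([0.728, -0.128, 0.005], 0.65), ([0.814, 0.243, 0.005], 0.56)]
top hook_tip [([0.543, -0.328, 0.223], 0.97)]
```

View pics/s2.png

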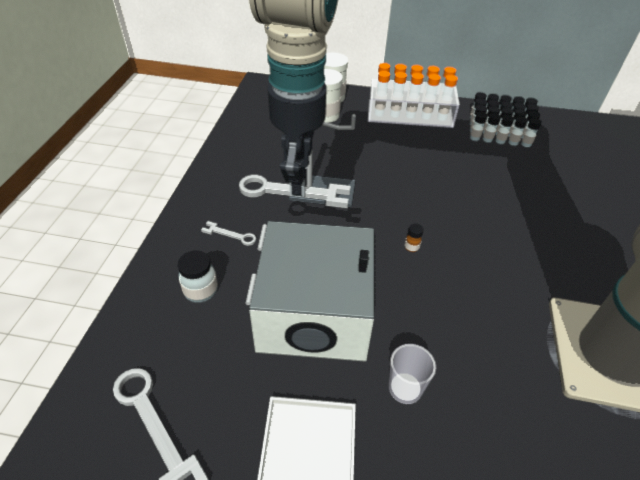

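jog_arm:
  turn:
    - [0,0,0]
    - [0,0,0]
    - [0,0,0]
    - [0,0,0]
    - [0,0,0]
    - [0,0,0]
    - [0,0,0]
    - [0,0,0]
    - [0,0,0]
    - [0,0,0]
    - [0,0,0]
    - [0,0,0]
  offset:
    - [-0.01116,0.0306,0]
    - [-0.01116,0.0306,0]
    - [-0.01116,0.0306,0]
    - [-0.01116,0.0306,0]
    - [-0.01116,0.0306,0]
    - [-0.01116,0.0306,0]
    - [-0.01116,0.0306,0]
    - [-0.01116,0.0306,0]
    - [-0.01116,0.0306,0]
    - [-0.01116,0.0306,0]
    - [-0.01116,0.0306,0]
    - [0,0,0]
  grip: [1,1,1,1,1,1,1,1,1,1,1,1]

```text
t: 9.08
position: [0.4744, -0.3367, 0.3002]
tcp_rot: [1.0, 0.02, -0.0, 0.002]
ft_force: [0.6, 0.3, -0.7]
width: 0.0134
```

jog_arm:
  turn:
    - [0,0,0]
    - [0,0,0]
    - [0,0,0]
  offset:
    - [0,0,0.02]
    - [0,0,0.02]
    - [0,0,0]
  grip: [1,1,1]

```text
t: 9.33
position: [0.4737, -0.3298, 0.2562]
tcp_rot: [1.0, 0.023, -0.003, -0.003]
ft_force: [-0.7, 0.2, -1.7]
width: 0.0133
```

Run:
```python
from h import *
st();crop("side",240,50,160,130,"s3.png",5);crop("top",440,160,160,140,"t3.png",5)
for c in("side","top"):
    for n in["wrench_eye","hook_tip"]:
        print(c,n,[(np.round(d["position"],3).tolist(),round(float(d["confidence"]),2)) for d in env.landmark_of(c,n)])
```

```text
t 9.33 pos [ 0.4737 -0.3298  0.2562] yaw 0.045 zaxis [-0.005  0.005 -1.   ] w 0.0133 F [-0.7  0.2 -1.7] q [-0.72  0.19 -0.1   1.29  0.    2.38]
side wrench_eye [([0.734, -0.127, 0.001], 0.95), ([0.543, -0.332, 0.245], 0.94), ([0.816, 0.24, 0.009], 0.78)]
side hook_tip [([0.544, -0.323, 0.221], 0.98)]
top wrench_eye [([0.73, -0.132, 0.002], 0.89), ([0.545, -0.33, 0.254], 0.65), ([0.816, 0.242, 0.004], 0.59)]
top hook_tip [([0.543, -0.327, 0.222], 0.86)]
```

View pics/s3.png

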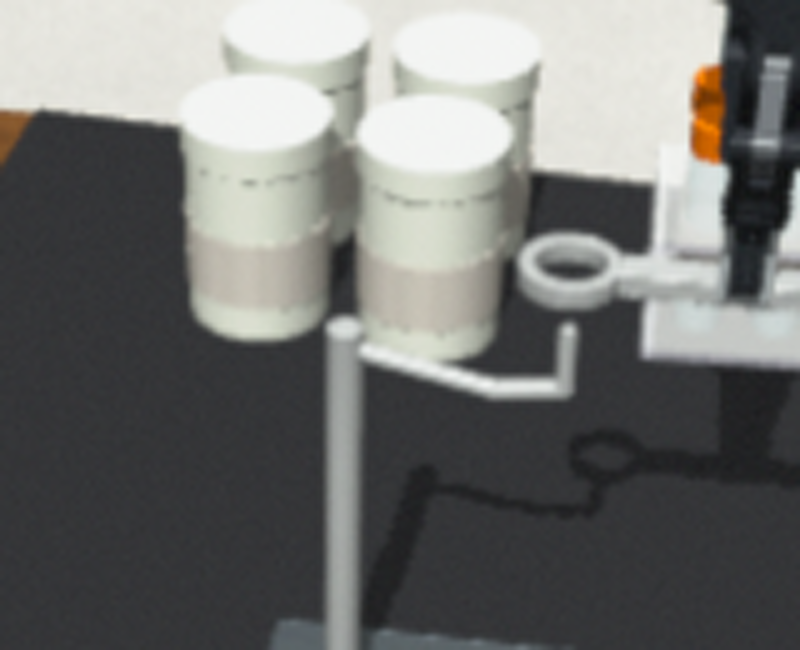

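View pics/t3.png

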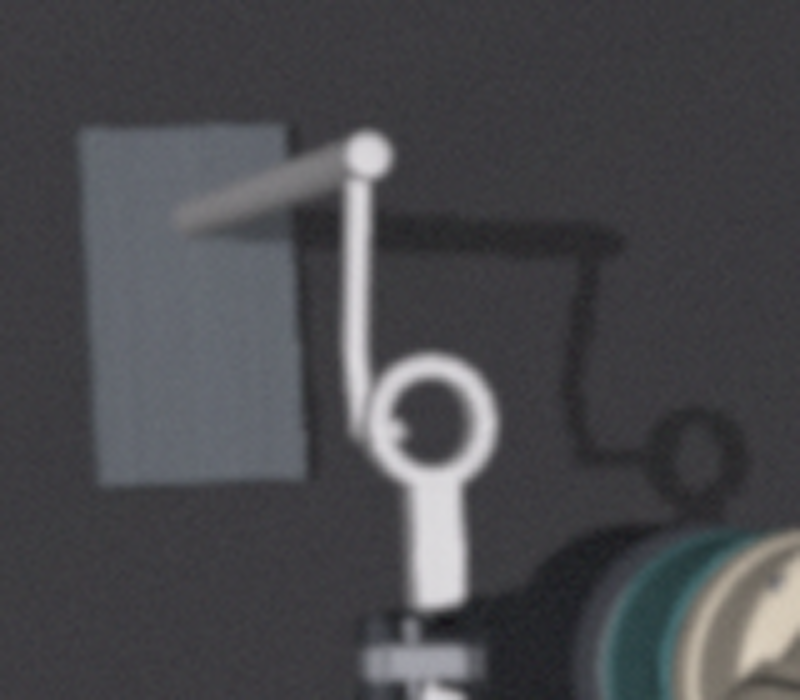

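Run:
```python
from h import *
print(at_z("top",[(526.6,244)],.255), at_z("top",[(440+397/5,160+430/5)],.222)); st()
print(tri((526.6,244),(240+569/5,50+266/5)))
```

```text
[[ 0.54475224 -0.32674829  0.255     ]] [[ 0.54259263 -0.32798874  0.222     ]]
t 9.63 pos [ 0.4766 -0.3317  0.262 ] yaw 0.046 zaxis [ 0.002 -0.002 -1.   ] w 0.0131 F [ 0.5  0.6 -1.4] q [-0.72  0.19 -0.09  1.29  0.    2.38]
(array([ 0.54428321, -0.33156119,  0.24391492]), np.float64(0.0018639254257838624))
```

The eye is at (0.545,-0.328) and the tip at (0.543,-0.328), so they line up within the 11 mm play. I'll lower the eye over the tip.

jog_arm:
  turn:
    - [0,0,0]
    - [0,0,0]
    - [0,0,0]
    - [0,0,0]
    - [0,0,0]
    - [0,0,0]
    - [0,0,0]
    - [0,0,0]
  offset:
    - [0,0,0.01]
    - [0,0,0.01]
    - [0,0,0.01]
    - [0,0,0.01]
    - [0,0,0.006]
    - [0,0,0.004]
    - [0,0,0]
    - [0,0,0]
  grip: [1,1,1,1,1,1,1,1]

```text
t: 10.3
position: [0.4757, -0.3314, 0.21]
tcp_rot: [1.0, 0.023, -0.0, -0.0]
ft_force: [0.7, 0.2, -1.1]
width: 0.0136
```

Run:
```python
from h import *
st();crop("side",240,50,160,130,"s4.png",5)
```

```text
t 10.30 pos [ 0.4757 -0.3314  0.21  ] yaw 0.046 zaxis [-0.  0. -1.] w 0.0136 F [ 0.7  0.2 -1.1] q [-0.72  0.21 -0.17  1.19 -0.    2.38]
```

View pics/s4.png

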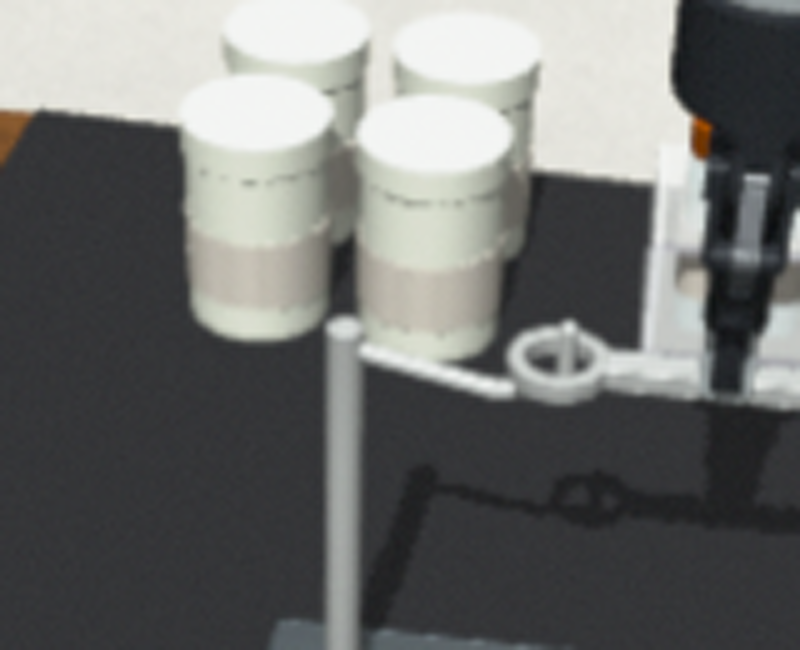

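The ring encloses the upturned tip (about 354,123 in the full side picture). Releasing.

jog_arm:
  turn:
    - [0,0,0]
    - [0,0,0]
    - [0,0,0]
    - [0,0,0]
    - [0,0,0]
    - [0,0,0]
    - [0,0,0]
    - [0,0,0]
    - [0,0,0]
    - [0,0,0]
    - [0,0,0]
    - [0,0,0]
  offset:
    - [0,0,0]
    - [0,0,0]
    - [0,0,0]
    - [0,0,0]
    - [0,0,0]
    - [0,0,0]
    - [0,0,0]
    - [0,0,0]
    - [0,0,0]
    - [0,0,0]
    - [0,0,0]
    - [0,0,0]
  grip: [-1,-1,-1,-1,-1,-1,-1,-1,-1,-1,-1,-1]

```text
t: 11.35
position: [0.4757, -0.3314, 0.2103]
tcp_rot: [1.0, 0.023, -0.0, -0.0]
ft_force: [0.7, -0.2, 0.9]
width: 0.0854
```

Run:
```python
from h import *
st();crop("side",240,50,160,150,"s5.png",4)
```

```text
t 11.35 pos [ 0.4757 -0.3314  0.2103] yaw 0.046 zaxis [-0.  0. -1.] w 0.0854 F [ 0.7 -0.2  0.9] q [-0.72  0.21 -0.17  1.19 -0.    2.38]
```

View pics/s5.png

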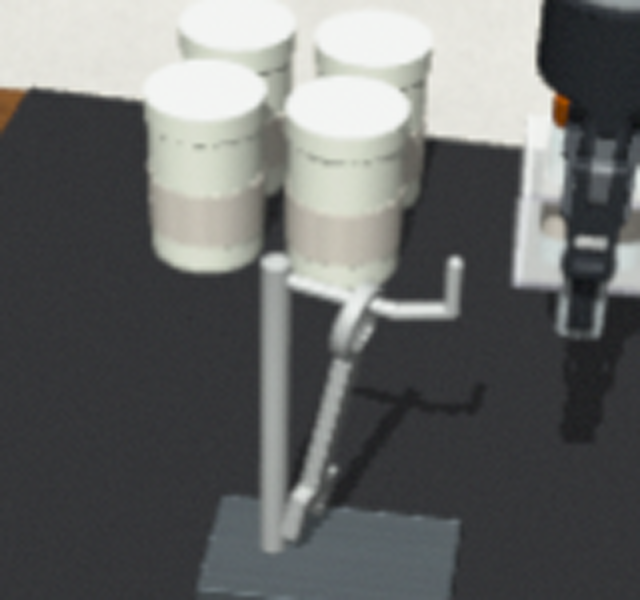

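The wrench hangs on the wire, free of the fingers and perhaps still swinging. I'll go up and turn for the flap handle.

jog_arm:
  turn:
    - [0,0,0]
    - [0,0,0]
    - [0,0,0]
    - [0,0,0]
    - [0,0,-0.12]
    - [0,0,-0.12]
    - [0,0,-0.12]
    - [0,0,-0.12]
    - [0,0,-0.12]
    - [0,0,-0.12]
    - [0,0,-0.12]
    - [0,0,-0.12]
  offset:
    - [0,0,-0.02]
    - [0,0,-0.03]
    - [0,0,-0.03]
    - [0,0,-0.03]
    - [0,0,0]
    - [0,0,0]
    - [0,0,0]
    - [0,0,0]
    - [0,0,0]
    - [0,0,0]
    - [0,0,0]
    - [0,0,0]
  grip: [-1,-1,-1,-1,-1,-1,-1,-1,-1,-1,-1,-1]

```text
t: 12.4
position: [0.4757, -0.3314, 0.3203]
tcp_rot: [0.875, 0.485, -0.0, -0.0]
ft_force: [0.5, -0.5, -0.0]
width: 0.0852
```

jog_arm:
  turn:
    - [0,0,-0.12]
    - [0,0,-0.12]
    - [0,0,-0.12]
    - [0,0,-0.12]
    - [0,0,-0.12]
    - [0,0,-0.12]
    - [0,0,-0.12]
    - [0,0,-0.12]
    - [0,0,-0.12]
    - [0,0,-0.12]
    - [0,0,-0.12]
    - [0,0,-0.12]
  offset:
    - [0,0,0]
    - [0,0,0]
    - [0,0,0]
    - [0,0,0]
    - [0,0,0]
    - [0,0,0]
    - [0,0,0]
    - [0,0,0]
    - [0,0,0]
    - [0,0,0]
    - [0,0,0]
    - [0,0,0]
  grip: [-1,-1,-1,-1,-1,-1,-1,-1,-1,-1,-1,-1]

```text
t: 13.4
position: [0.4758, -0.3314, 0.3203]
tcp_rot: [0.338, 0.941, -0.0, -0.0]
ft_force: [0.1, 0.6, -0.1]
width: 0.0854
```

jog_arm:
  turn:
    - [0,0,-0.12]
    - [0,0,-0.12]
    - [0,0,-0.12]
    - [0,0,-0.12]
    - [0,0,-0.12]
    - [0,0,-0.12]
    - [0,0,-0.094]
    - [0,0,0]
  offset:
    - [0,0,0]
    - [0,0,0]
    - [0,0,0]
    - [0,0,0]
    - [0,0,0]
    - [0,0,0]
    - [0,0,0]
    - [0,0,0]
  grip: [-1,-1,-1,-1,-1,-1,-1,-1]

```text
t: 14.07
position: [0.4757, -0.3314, 0.3203]
tcp_rot: [-0.06, 0.998, 0.0, -0.0]
ft_force: [0.3, 0.5, -0.7]
width: 0.085
```

Run:
```python
from h import *
s=st();im=env.snapshot("side");crop("side",270,80,120,120,"s6.png",5,im)
crop("side",240,210,150,150,"f6.png",4,im)
m=R.from_quat(s["tcp_rot"]).as_matrix();T=np.array([.4705,.0112,.33]);print(m.T@(T-s["position"]))
t=env.snapshot("top")
for c in("side","top"):
  for n in("flap_handle","flap_hinge","wrench_eye","wrench_grip"):
    print(c,n,[(np.round(d["position"],3).tolist(),round(float(d["confidence"]),2)) for d in env.landmark_of(c,n)])
```

```text
t 14.07 pos [ 0.4757 -0.3314  0.3203] yaw -3.022 zaxis [-0.  0. -1.] w 0.0850 F [ 0.3  0.5 -0.7] q [-0.72  0.17  0.    1.41  0.   -0.84]
[-0.03571635  0.34074903 -0.00971223]
side flap_handle []
side flap_hinge [([0.651, 0.032, 0.133], 0.97)]
side wrench_eye [([0.731, -0.13, 0.001], 0.86), ([0.596, -0.328, 0.176], 0.71), ([0.814, 0.24, 0.008], 0.71)]
side wrench_grip [([0.742, 0.306, 0.009], 0.81), ([0.782, -0.136, 0.002], 0.76), ([0.365, 0.147, -0.008], 0.5)]
top flap_handle [([0.471, 0.009, 0.156], 0.86), ([0.367, 0.142, 0.006], 0.6)]
top flap_hinge [([0.652, 0.033, 0.128], 0.72), ([0.592, -0.329, 0.111], 0.38)]
top wrench_eye [([0.732, -0.129, 0.007], 0.87), ([0.595, -0.325, 0.182], 0.66), ([0.81, 0.243, 0.006], 0.59)]
top wrench_grip [([0.747, 0.308, 0.005], 0.97), ([0.591, -0.331, 0.109], 0.96), ([0.779, -0.135, 0.008], 0.77)]
```

View pics/s6.png

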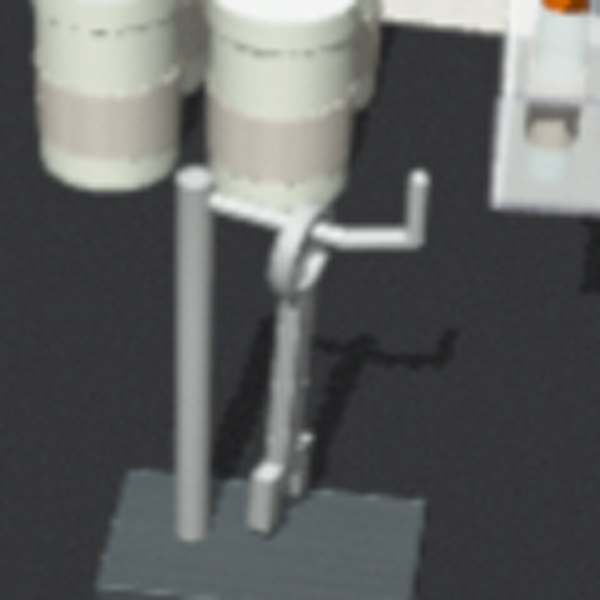

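jog_arm:
  turn:
    - [0,0,0]
    - [0,0,0]
    - [0,0,0]
    - [0,0,0]
    - [0,0,0]
    - [0,0,0]
    - [0,0,0]
    - [0,0,0]
    - [0,0,0]
    - [0,0,0]
    - [0,0,0]
    - [0,0,0]
  offset:
    - [-0.00357,0.03407,0]
    - [-0.00357,0.03407,0]
    - [-0.00357,0.03407,0]
    - [-0.00357,0.03407,0]
    - [-0.00357,0.03407,0]
    - [-0.00357,0.03407,0]
    - [-0.00357,0.03407,0]
    - [-0.00357,0.03407,0]
    - [-0.00357,0.03407,0]
    - [-0.00357,0.03407,0]
    - [0,0,0.02]
    - [0,0,0.03]
  grip: [-1,-1,-1,-1,-1,-1,-1,-1,-1,-1,-1,-1]

```text
t: 15.57
position: [0.4736, 0.0129, 0.2733]
tcp_rot: [-0.061, 0.998, -0.001, 0.004]
ft_force: [0.8, -1.3, -0.7]
width: 0.0856
```

jog_arm:
  turn:
    - [0,0,0]
    - [0,0,0]
    - [0,0,0]
    - [0,0,0]
    - [0,0,0]
  offset:
    - [0,0,0.03]
    - [0,0,0.03]
    - [0,0,0.03]
    - [0,0,0.015]
    - [0,0,0]
  grip: [-1,-1,-1,-1,-1]

```text
t: 15.98
position: [0.4675, 0.0116, 0.1613]
tcp_rot: [-0.059, 0.998, 0.001, -0.004]
ft_force: [0.1, -0.4, -1.0]
width: 0.0853
```

Run:
```python
from h import *
st();crop("side",280,180,150,120,"s7.png",5)
```

```text
t 15.98 pos [0.4675 0.0116 0.1613] yaw -3.024 zaxis [-0.008  0.001 -1.   ] w 0.0853 F [ 0.1 -0.4 -1. ] q [-0.11  0.06 -0.46  1.06 -0.   -0.23]
```

View pics/s7.png

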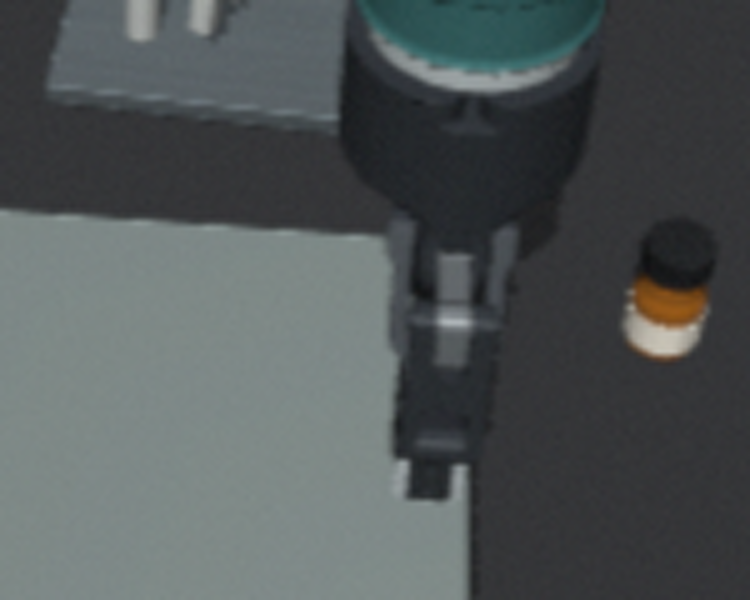

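jog_arm:
  turn:
    - [0,0,0]
    - [0,0,0]
    - [0,0,0]
    - [0,0,0]
    - [0,0,0]
    - [0,0,0]
    - [0,0,0]
    - [0,0,0]
    - [0,0,0]
    - [0,0,0]
    - [0,0,0]
  offset:
    - [0,0,0.008]
    - [0,0,0]
    - [0,0,0]
    - [0,0,0]
    - [0,0,0]
    - [0,0,0]
    - [0,0,0]
    - [0,0,0]
    - [0,0,0]
    - [0,0,0]
    - [0,0,0]
  grip: [-1,-1,0.5,1,1,1,1,1,1,1,1]

```text
t: 16.95
position: [0.4713, 0.0118, 0.158]
tcp_rot: [-0.059, 0.998, 0.001, 0.0]
ft_force: [-1.0, 3.0, 5.7]
width: 0.0213
```

Run:
```python
from h import *
s=st();hinge=np.array([.652,.0325,.130]);a=.118;X=np.array([np.cos(a),np.sin(a),0])
g=s["position"]+[0,0,.011]; r=(g-hinge); hx=r@X; print("hx",hx,"z",r[2],"hy",r@[-np.sin(a),np.cos(a),0])
hx=-.18
n=26;ths=np.linspace(0,1.68,n+1)
x=hx*np.cos(ths)+r[2]*np.sin(ths);z=-hx*np.sin(ths)+r[2]*np.cos(ths)
for i in range(n):print([round(-(x[i+1]-x[i]),4),0,round(-(z[i+1]-z[i]),4)],end=",\n" if i%12==11 else ",")
```

```text
t 16.95 pos [0.4713 0.0118 0.158 ] yaw -3.023 zaxis [ 0.001  0.002 -1.   ] w 0.0213 F [-1.   3.   5.7] q [-0.11  0.06 -0.46  1.04  0.   -0.23]
hx -0.1819124720379211 z 0.03898876963029946 hy 0.000677745219749115
[np.float64(-0.0029), 0, np.float64(-0.0115)],[np.float64(-0.0036), 0, np.float64(-0.0113)],[np.float64(-0.0044), 0, np.float64(-0.0111)],[np.float64(-0.0051), 0, np.float64(-0.0108)],[np.float64(-0.0057), 0, np.float64(-0.0104)],[np.float64(-0.0064), 0, np.float64(-0.01)],[np.float64(-0.007), 0, np.float64(-0.0096)],[np.float64(-0.0076), 0, np.float64(-0.0091)],[np.float64(-0.0082), 0, np.float64(-0.0086)],[np.float64(-0.0088), 0, np.float64(-0.0081)],[np.float64(-0.0093), 0, np.float64(-0.0075)],[np.float64(-0.0097), 0, np.float64(-0.0069)],
[np.float64(-0.0101), 0, np.float64(-0.0062)],[np.float64(-0.0105), 0, np.float64(-0.0055)],[np.float64(-0.0109), 0, np.float64(-0.0049)],[np.float64(-0.0112), 0, np.float64(-0.0041)],[np.float64(-0.0114), 0, np.float64(-0.0034)],[np.float64(-0.0116), 0, np.float64(-0.0027)],[np.float64(-0.0117), 0, np.float64(-0.0019)],[np.float64(-0.0118), 0, np.float64(-0.0012)],[np.float64(-0.0119), 0, np.float64(-0.0004)],[np.float64(-0.0119), 0, np.float64(0.0004)],[np.float64(-0.0118), 0, np.float64(0.0011)],[np.float64(-0.0117), 0, np.float64(0.0019)],
[np.float64(-0.0116), 0, np.float64(0.0027)],[np.float64(-0.0114), 0, np.float64(0.0034)],
```

jog_arm:
  turn:
    - [0,0,0]
    - [0,0,0]
    - [0,0,0]
    - [0,0,0]
    - [0,0,0]
    - [0,0,0]
  offset:
    - [-0.0029,0,-0.0115]
    - [-0.0036,0,-0.0113]
    - [-0.0044,0,-0.0111]
    - [-0.0051,0,-0.0108]
    - [-0.0057,0,-0.0104]
    - [-0.0064,0,-0.01]
  grip: [1,1,1,1,1,1]

```text
t: 17.45
position: [0.4973, 0.015, 0.2215]
tcp_rot: [-0.059, 0.998, 0.001, -0.002]
ft_force: [0.3, 2.7, -10.1]
width: 0.0205
```

jog_arm:
  turn:
    - [0,0,0]
    - [0,0,0]
    - [0,0,0]
    - [0,0,0]
    - [0,0,0]
    - [0,0,0]
  offset:
    - [-0.007,0,-0.0096]
    - [-0.0076,0,-0.0091]
    - [-0.0082,0,-0.0086]
    - [-0.0088,0,-0.0081]
    - [-0.0093,0,-0.0075]
    - [-0.0097,0,-0.0069]
  grip: [1,1,1,1,1,1]

```text
t: 17.95
position: [0.5462, 0.0209, 0.2708]
tcp_rot: [-0.059, 0.998, 0.001, -0.004]
ft_force: [-3.6, 2.6, -7.3]
width: 0.0207
```

Run:
```python
from h import *
s=st();cv2.imwrite("pics/s8.png",env.snapshot("side"))
```

```text
t 17.95 pos [0.5462 0.0209 0.2708] yaw -3.023 zaxis [-0.009  0.001 -1.   ] w 0.0207 F [-3.6  2.6 -7.3] q [-0.08  0.13 -0.14  1.31  0.   -0.2 ]
```

View pics/s8.png

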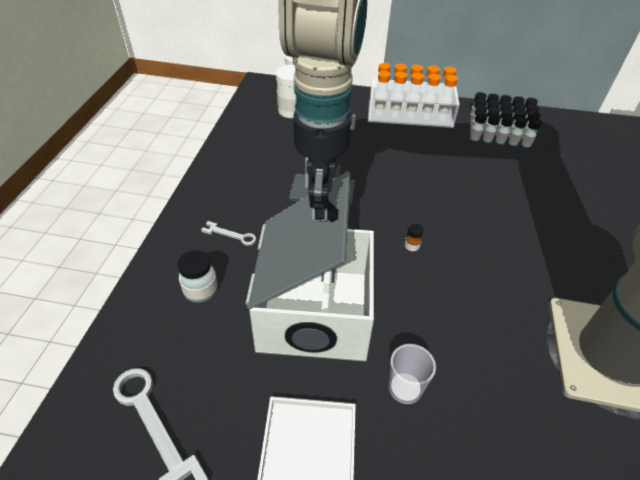

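The flap is following, at roughly 45°, and the plate tab shows at about (328,272). Continuing.

jog_arm:
  turn:
    - [0,0,0]
    - [0,0,0]
    - [0,0,0]
    - [0,0,0]
    - [0,0,0]
    - [0,0,0]
    - [0,0,0]
  offset:
    - [-0.0101,0,-0.0062]
    - [-0.0105,0,-0.0055]
    - [-0.0109,0,-0.0049]
    - [-0.0112,0,-0.0041]
    - [-0.0114,0,-0.0034]
    - [-0.0116,0,-0.0027]
    - [-0.0117,0,-0.0019]
  grip: [1,1,1,1,1,1,1]

```text
t: 18.58
position: [0.6237, 0.0305, 0.3009]
tcp_rot: [-0.059, 0.998, 0.001, -0.003]
ft_force: [-6.7, 3.4, 2.7]
width: 0.0204
```

jog_arm:
  turn:
    - [0,0,0]
    - [0,0,0]
    - [0,0,0]
    - [0,0,0]
    - [0,0,0]
    - [0,0,0]
    - [0,0,0]
    - [0,0,0]
  offset:
    - [-0.0118,0,-0.0012]
    - [-0.0119,0,-0.0004]
    - [-0.0119,0,0.0004]
    - [-0.0118,0,0.0011]
    - [-0.0117,0,0.0019]
    - [-0.0116,0,0.0027]
    - [0,0,0]
    - [0,0,0]
  grip: [1,1,1,1,1,1,1,1]

```text
t: 19.25
position: [0.6972, 0.0395, 0.2976]
tcp_rot: [-0.059, 0.998, 0.001, 0.001]
ft_force: [-0.2, 5.9, 0.8]
width: 0.0201
```

Run:
```python
from h import *
s=st();crop("side",180,80,250,290,"s9.png",2)
hinge=np.array([.652,.0325,.130]);X=np.array([np.cos(.118),np.sin(.118),0])
r=s["position"]+[0,0,.011]-hinge;hx=r@X;print("theta",np.arctan2(r[2],-hx)-np.arctan2(.038,.18))
```

```text
t 19.25 pos [0.6972 0.0395 0.2976] yaw -3.023 zaxis [ 0.002  0.003 -1.   ] w 0.0201 F [-0.2  5.9  0.8] q [-0.04  0.39  0.25  1.43  0.   -0.16]
theta 1.6133835742782592
```

View pics/s9.png

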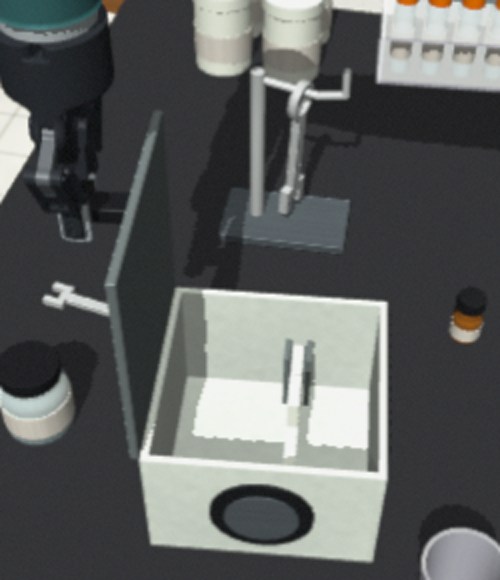

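The flap stands at about 1.61 rad, slightly past upright. Releasing it and going straight up.

jog_arm:
  turn:
    - [0,0,0]
    - [0,0,0]
    - [0,0,0]
    - [0,0,0]
    - [0,0,0]
    - [0,0,0]
    - [0,0,0]
    - [0,0,0]
    - [0,0,0]
    - [0,0,0]
    - [0,0,0]
    - [0,0,0]
  offset:
    - [0,0,0]
    - [0,0,0]
    - [0,0,0]
    - [0,0,0]
    - [0,0,0]
    - [0,0,0]
    - [0,0,-0.015]
    - [0,0,-0.025]
    - [0,0,-0.03]
    - [0,0,-0.03]
    - [0,0,-0.02]
    - [0,0,0]
  grip: [-1,-1,-1,-1,-1,-1,-1,-1,-1,-1,-1,-1]

```text
t: 20.3
position: [0.6978, 0.0376, 0.423]
tcp_rot: [-0.059, 0.998, -0.001, 0.005]
ft_force: [-0.0, -0.8, 0.9]
width: 0.0852
```

Run:
```python
from h import *
s=st();crop("side",180,80,250,290,"s10.png",2);cv2.imwrite("pics/t10.png",env.snapshot("top"))
for c in("side","top"):
  for n in("plate_tab","plate_center","flap_handle","tray"):
    print(c,n,[(np.round(d["position"],3).tolist(),round(float(d["confidence"]),2)) for d in env.landmark_of(c,n)])
```

```text
t 20.30 pos [0.6978 0.0376 0.423 ] yaw -3.024 zaxis [ 0.01  -0.001 -1.   ] w 0.0852 F [-0.  -0.8  0.9] q [-0.04  0.39  0.5   1.68 -0.   -0.16]
side plate_tab [([0.528, 0.025, 0.098], 0.73)]
side plate_center [([0.532, 0.025, 0.06], 0.75)]
side flap_handle [([0.675, 0.037, 0.31], 0.67), ([0.546, -0.328, 0.001], 0.56), ([0.503, 0.3, -0.0], 0.41)]
side tray [([0.505, 0.301, -0.002], 0.6)]
top plate_tab [([0.544, -0.325, 0.221], 0.65)]
top plate_center []
top flap_handle []
top tray []
```

View pics/s10.png

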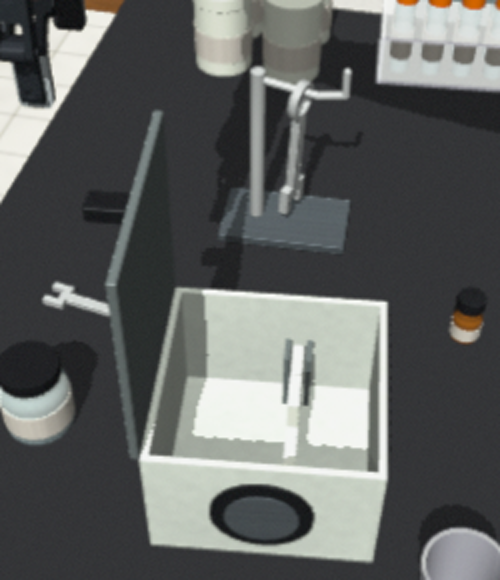

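View pics/t10.png

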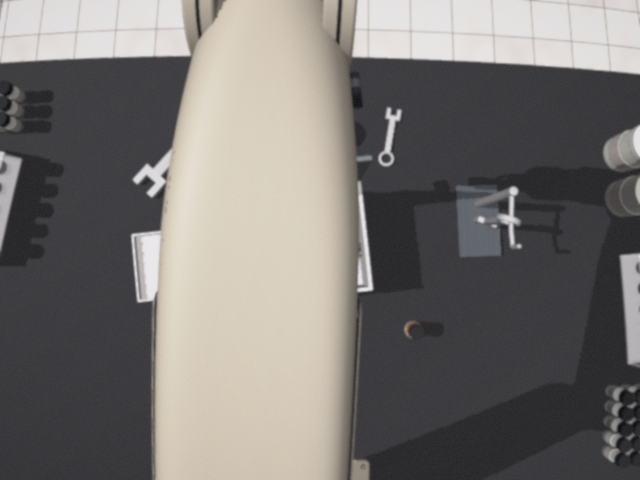

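jog_arm:
  turn:
    - [0,0,0]
    - [0,0,0]
    - [0,0,0]
    - [0,0,0]
    - [0,0,0]
    - [0,0,0]
    - [0,0,0]
  offset:
    - [0.02,0,0]
    - [0.03,0,0]
    - [0.03,0.0033,0]
    - [0.03,0,0]
    - [0.03,0,0]
    - [0.0273,0,0]
    - [0,0,0]
  grip: [-1,-1,-1,-1,-1,-1,-1]

```text
t: 21.38
position: [0.5248, 0.0214, 0.4172]
tcp_rot: [-0.059, 0.998, 0.0, -0.001]
ft_force: [-0.7, -0.1, 0.2]
width: 0.0853
```

jog_arm:
  turn:
    - [0,0,0.12]
    - [0,0,0.12]
    - [0,0,0.12]
    - [0,0,0.12]
    - [0,0,0.12]
    - [0,0,0.12]
    - [0,0,0.12]
    - [0,0,0.12]
    - [0,0,0.12]
    - [0,0,0.12]
    - [0,0,0.12]
    - [0,0,0.12]
  offset:
    - [0,0,0]
    - [0,0,0]
    - [0,0,0]
    - [0,0,0]
    - [0,0,0]
    - [0,0,0]
    - [0,0,0]
    - [0,0,0]
    - [0,0,0]
    - [0,0,0]
    - [0,0,0]
    - [0,0,0]
  grip: [-1,-1,-1,-1,-1,-1,-1,-1,-1,-1,-1,-1]

```text
t: 22.38
position: [0.5301, 0.0214, 0.4162]
tcp_rot: [0.616, 0.788, -0.0, -0.0]
ft_force: [0.1, 0.7, -0.1]
width: 0.085
```

jog_arm:
  turn:
    - [0,0,0.12]
    - [0,0,0.011]
    - [0,0,0]
    - [0,0,0]
    - [0,0,0]
    - [0,0,0]
    - [0,0,0]
    - [0,0,0]
  offset:
    - [0,0,0]
    - [0,0,0]
    - [0,0,0.03]
    - [0,0,0.03]
    - [0,0,0.03]
    - [0,0,0.03]
    - [0,0,0.03]
    - [0,0,0]
  grip: [-1,-1,-1,-1,-1,-1,-1,-1]

```text
t: 23.05
position: [0.5253, 0.0218, 0.2595]
tcp_rot: [0.663, 0.748, -0.004, -0.005]
ft_force: [-1.7, -0.4, -1.0]
width: 0.0857
```

Run:
```python
from h import *
s=st();im=env.snapshot("side");
P=np.array([.531,.021,.101]);a=.118;Y=np.array([-np.sin(a),np.cos(a),0])
for y,z in((-.018,.116),(.018,.116),(-.08,.086),(.08,.086)):
    q=P+Y*y;q[2]=z;p=proj("side",q)[0];print(p);cv2.circle(im,tuple(np.int32(np.round(p))),1,(0,0,255),-1)
crop("side",230,180,170,190,"s11.png",3,im)
```

```text
t 23.05 pos [0.5253 0.0218 0.2595] yaw 1.691 zaxis [-0.013  0.001 -1.   ] w 0.0857 F [-1.7 -0.4 -1. ] q [-0.08  0.1  -0.2   1.28  0.    1.37]
[326.43912847 265.45614162]
[325.03566195 281.17918294]
[328.09116684 251.00559902]
[321.91695199 320.75630158]
```

View pics/s11.png

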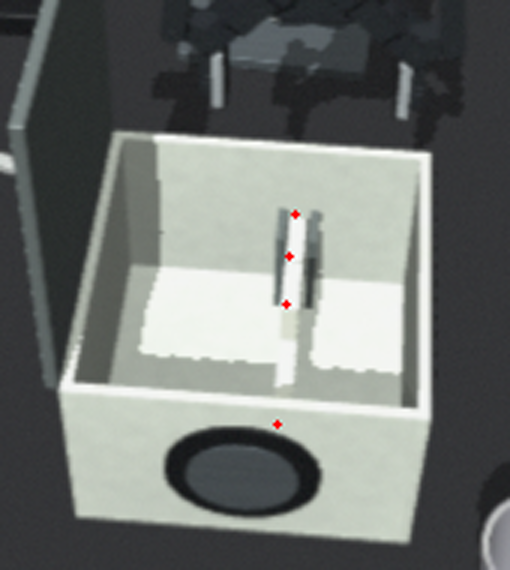

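The projected plate points lie on the white strip: far end (328,251), tab (326,265)–(325,281). Descending.

jog_arm:
  turn:
    - [0,0,0]
    - [0,0,0]
    - [0,0,0]
    - [0,0,0]
    - [0,0,0]
    - [0,0,0]
    - [0,0,0]
    - [0,0,0]
    - [0,0,0]
    - [0,0,0]
  offset:
    - [0,0,0.02]
    - [0,0,0.02]
    - [0,0,0.02]
    - [0,0,0.02]
    - [0,0,0.02]
    - [0,0,0.02]
    - [0,0,0.02]
    - [0,0,0.02]
    - [0,0,0.009]
    - [0,0,0]
  grip: [-1,-1,-1,-1,-1,-1,-1,-1,-1,-1]

```text
t: 23.93
position: [0.5298, 0.0214, 0.0971]
tcp_rot: [0.664, 0.748, -0.0, -0.001]
ft_force: [0.2, -0.3, -0.3]
width: 0.0853
```

jog_arm:
  turn:
    - [0,0,0]
    - [0,0,0]
    - [0,0,0]
    - [0,0,0]
    - [0,0,0]
    - [0,0,0]
    - [0,0,0]
    - [0,0,0]
    - [0,0,0]
    - [0,0,0]
  offset:
    - [0,0,0]
    - [0,0,0]
    - [0,0,0]
    - [0,0,0]
    - [0,0,0]
    - [0,0,0]
    - [0,0,0]
    - [0,0,0]
    - [0,0,0]
    - [0,0,0]
  grip: [0,0.6,1,1,1,1,1,1,1,1]

```text
t: 24.77
position: [0.5303, 0.0214, 0.0981]
tcp_rot: [0.664, 0.748, 0.0, 0.0]
ft_force: [-0.0, -0.0, 5.4]
width: 0.0088
```

Run:
```python
from h import *
s=st();im=env.snapshot("side");
crop("side",230,160,170,200,"s12.png",3,im)
```

```text
t 24.77 pos [0.5303 0.0214 0.0981] yaw 1.689 zaxis [ 0.001 -0.    -1.   ] w 0.0088 F [-0.  -0.   5.4] q [-0.08  0.23 -0.41  0.93 -0.    1.37]
```

View pics/s12.png

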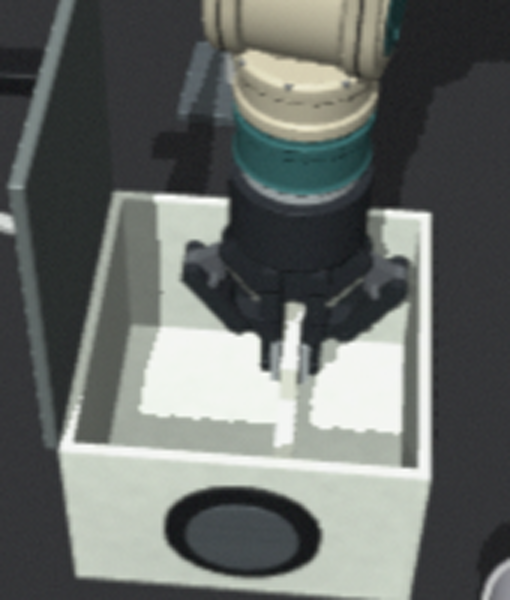

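Tab gripped, opening about 9 mm. Lifting straight up.

jog_arm:
  turn:
    - [0,0,0]
    - [0,0,0]
    - [0,0,0]
    - [0,0,0]
    - [0,0,0]
    - [0,0,0]
    - [0,0,0]
    - [0,0,0]
    - [0,0,0]
    - [0,0,0]
    - [0,0,0]
    - [0,0,0]
  offset:
    - [0,0,-0.005]
    - [0,0,-0.01]
    - [0,0,-0.015]
    - [0,0,-0.02]
    - [0,0,-0.02]
    - [0,0,-0.02]
    - [0,0,-0.02]
    - [0,0,-0.02]
    - [0,0,-0.02]
    - [0,0,-0.02]
    - [0,0,-0.015]
    - [0,0,-0.005]
  grip: [1,1,1,1,1,1,1,1,1,1,1,1]

```text
t: 25.82
position: [0.5307, 0.0213, 0.2905]
tcp_rot: [0.664, 0.748, 0.001, 0.002]
ft_force: [-0.0, 0.1, -0.7]
width: 0.009
```

Run:
```python
from h import *
s=st();im=env.snapshot("side");cv2.imwrite("pics/s13.png",im)
for n in("plate_tab","plate_center","tray"):
    print(n,[(np.round(d["position"],3).tolist(),round(float(d["confidence"]),2)) for d in env.landmark_of("side",n)])
m=R.from_quat(s["tcp_rot"]).as_matrix();T=np.array([.504,.300,s["position"][2]]);print(m.T@(T-s["position"]))
```

```text
t 25.82 pos [0.5307 0.0213 0.2905] yaw 1.689 zaxis [ 0.004 -0.    -1.   ] w 0.0090 F [-0.   0.1 -0.7] q [-0.08  0.08 -0.15  1.33 -0.    1.37]
plate_tab [([0.531, 0.023, 0.291], 0.86), ([0.364, 0.146, -0.007], 0.31), ([0.506, 0.299, -0.003], 0.28)]
plate_center [([0.533, 0.027, 0.253], 0.7)]
tray [([0.503, 0.3, -0.004], 0.63)]
[ 2.79866481e-01  6.25735331e-03 -2.04416395e-04]
```

View pics/s13.png

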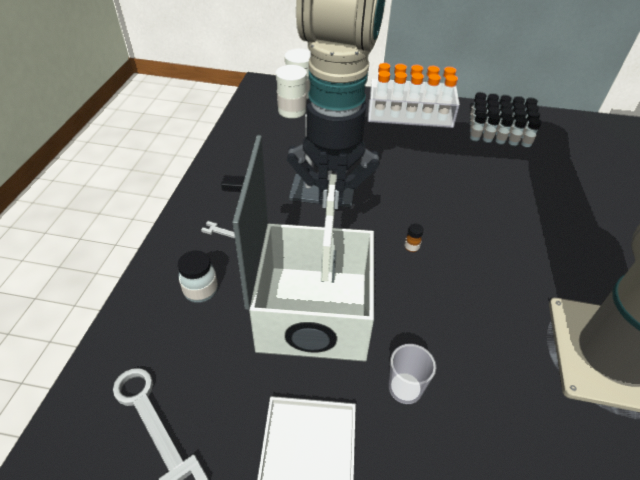

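jog_arm:
  turn:
    - [0,0,0]
    - [0,0,0]
    - [0,0,0]
    - [0,0,0]
    - [0,0,0]
    - [0,0,0]
    - [0,0,0]
    - [0,0,0]
    - [0,0,0]
    - [0,0,0]
    - [0,0,0]
    - [0,0,0]
  offset:
    - [0.01,0,0]
    - [0.02,0,0]
    - [0.025,0.002,0]
    - [0.03,0.002,0]
    - [0.03,0.002,0]
    - [0.03,0,0]
    - [0.03,0,0]
    - [0.03,0,0]
    - [0.03,0,0]
    - [0.025,0,0]
    - [0.015,0,0]
    - [0.005,0,0]
  grip: [1,1,1,1,1,1,1,1,1,1,1,1]

```text
t: 27.02
position: [0.5014, 0.3023, 0.286]
tcp_rot: [0.663, 0.749, -0.001, -0.001]
ft_force: [0.4, 0.3, -0.9]
width: 0.0086
```

jog_arm:
  turn:
    - [0,0,0]
    - [0,0,0]
    - [0,0,0]
    - [0,0,0]
    - [0,0,0]
    - [0,0,0]
    - [0,0,0]
    - [0,0,0]
    - [0,0,0]
    - [0,0,0]
    - [0,0,0]
    - [0,0,0]
  offset:
    - [0,0,0.01]
    - [0,0,0.015]
    - [0,0,0.01]
    - [0,0,0]
    - [0,0,0]
    - [0,0,0]
    - [0,0,0]
    - [0,0,0]
    - [0,0,0]
    - [0,0,0]
    - [0,0,0]
    - [0,0,0]
  grip: [1,1,1,1,1,1,1,1,1,1,1,1]

```text
t: 28.02
position: [0.5028, 0.3003, 0.2525]
tcp_rot: [0.664, 0.748, 0.0, 0.0]
ft_force: [0.5, -0.5, -0.5]
width: 0.0091
```

Run:
```python
from h import *
s=st();im=env.snapshot("side");cv2.imwrite("pics/s14.png",im);t=env.snapshot("top");cv2.imwrite("pics/t14.png",t)
for c in("side","top"):
  for n in("plate_tab","plate_center","tray","wrench_eye","wrench_grip","cup","vial","jar","flap_handle"):
    print(c,n,[(np.round(d["position"],3).tolist(),round(float(d["confidence"]),2)) for d in env.landmark_of(c,n)])
```

```text
t 28.02 pos [0.5028 0.3003 0.2525] yaw 1.689 zaxis [ 0.  0. -1.] w 0.0091 F [ 0.5 -0.5 -0.5] q [ 0.43  0.2  -0.1   1.27  0.    1.88]
side plate_tab [([0.501, 0.303, 0.254], 0.78), ([0.506, 0.306, 0.214], 0.51)]
side plate_center [([0.502, 0.303, 0.218], 0.7)]
side tray [([0.503, 0.298, -0.002], 0.76)]
side wrench_eye [([0.815, 0.24, 0.008], 0.78)]
side wrench_grip [([0.743, 0.308, 0.008], 0.88), ([0.377, -0.186, 0.0], 0.69), ([0.778, -0.136, 0.002], 0.49)]
side cup [([0.363, 0.149, -0.006], 0.91)]
side vial [([0.379, -0.189, 0.001], 0.66)]
side jar []
side flap_handle [([0.675, 0.036, 0.31], 0.66), ([0.363, 0.15, -0.005], 0.34)]
top plate_tab [([0.502, 0.303, 0.253], 0.73)]
top plate_center [([0.506, 0.3, 0.216], 0.64), ([0.782, 0.02, -0.001], 0.29), ([0.365, 0.146, 0.005], 0.29)]
top tray [([0.504, 0.302, -0.004], 0.57)]
top wrench_eye [([0.591, -0.325, 0.181], 0.84), ([0.729, -0.13, 0.005], 0.63)]
top wrench_grip [([0.596, -0.326, 0.11], 0.88), ([0.782, -0.137, 0.006], 0.79), ([0.742, 0.306, 0.005], 0.76)]
top cup [([0.366, 0.144, 0.004], 0.64), ([0.594, -0.326, 0.183], 0.38)]
top vial [([0.378, -0.184, -0.002], 0.51)]
top jar [([0.784, 0.019, 0.002], 0.62)]
top flap_handle []
```

View pics/s14.png

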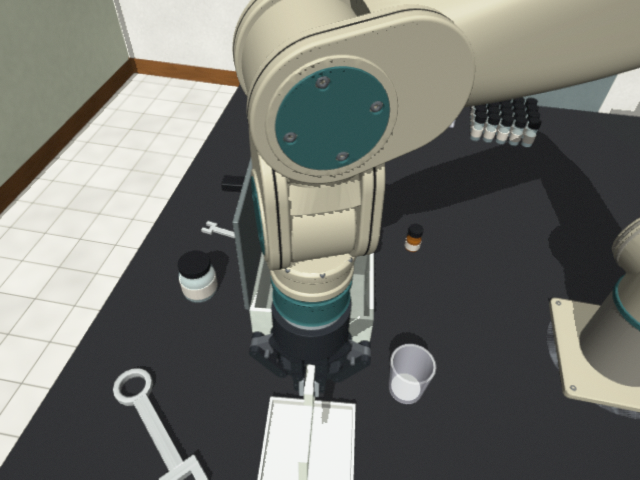

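View pics/t14.png

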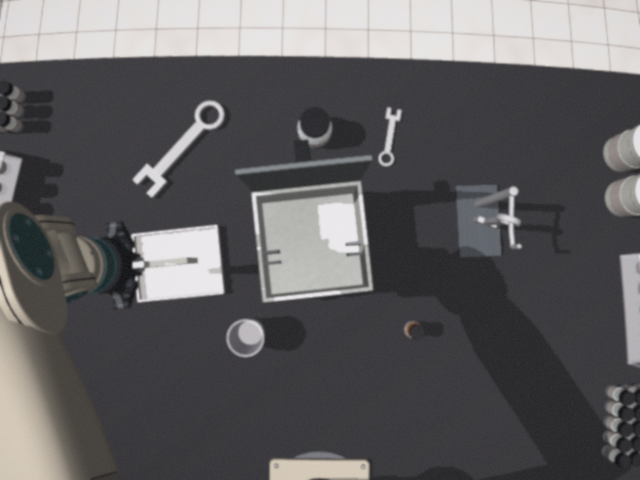

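The plate is upright over the tray, centre about (0.504,0.302,0.217) against tray (0.504,0.300). The flap stands open, the wrench hangs at about (500,219) in the top view, and the bystanders are unmoved. Handing in.

Run:
```python
from h import *
print(np.abs(env.observe()["joint_vel"]).max()); print(env.hand_in())
```

```text
0.0011846270397677344
the job is handed in; nothing more can be done
None
```

The job is done and handed in at about 28 s of the 66 s allowed; the interface gives no verdict, so what follows rests on my own last checks.

- **Wrench:** I hung the middle-sized wrench by its eye over the hook tip and let go. In the last top view its eye is at (0.591, -0.325, 0.181) and its grip point about 71 mm straight below, so it hangs close to vertical.
- **Flap:** I lifted it by the handle and released it at about 1.6 rad. The last side view still puts the handle at 0.31 m, so it has stayed open.
- **Plate:** I drew it out by its tab and am holding it upright and still over the tray. Its centre is about (0.504, 0.302, 0.217) against a tray centre of (0.504, 0.300), about 4 mm off at most, with the gripper opening at 9 mm.
- **Jar, cup and vial:** all three are within about 5 mm of where they started.

**Gaps:** In the last side view the arm hid the hung wrench and the jar was not detected, so those two rest on the top view alone. The flap handle was found only in the side view.

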